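# Press a dowelled foot together in the ratchet lever press

## Task

Press the two halves of the wooden speaker foot fully together in the bench press: swing the lever over to its third notch and let go so that the catch holds it there; do not take it to the fourth notch, which crushes the wood. Then hold the black release button down until the lever has dropped right back to rest, and lift the closed foot out and set it flat in the middle of the foam sheet lying on the table just past the end stop of the press. Leave the things standing round about where they are.

Things in the scene. Friction and masses are not known exactly. Their poses are not given: they have to be found in the camera images.
- press_base (a point): Bench press fixed to the table: dark steel base plate 110 x 370 x 12 mm. This point lies on the table under the lever hinge; +y runs along the press to the end stop, x across, z up. In this frame the plate spans y -70 to 300 mm; two grey cheeks, 122 mm high, at y -17 to 17 carry the hinge; a grey block 75 mm high at y 58 to 92 carries the button.
- pad_face (a point): Middle of the face of the moving jaw's sprung rubber pad (jaw 80 wide, top 59 mm above the table), 34 mm above the table, at y 133 mm in the press frame at rest. The lever drives it towards the stop, 45 mm per rad. The second notch does not close the foot, the third does.
- stop_face (a point): Middle of the face of the fixed end stop (90 wide, top 62 mm above the table), 35 mm above the table, at y 259 mm in the press frame. The foot lies between pad and stop on the plate, whose top is 12 mm above the table; both its sides are open.
- lever (a joint): Press lever angle. 0 = rest, leaning 1.05 rad from upright towards the press's -y; grows as the handle swings up and over towards the stop; 0.95 = hard stop. A spring drives it back. The catch holds notches 1-4 at 0.22, 0.44, 0.66, 0.88 (settling up to 0.02 lower); go about 0.03 past one to engage it; let go, it falls to the last notch passed. Starts at rest.
- lever_hinge (a point): The lever's hinge: on a line parallel to the press's x axis, 95 mm above the table over press_base. The handle moves on a circle of 150 mm about it; swinging it needs up to about 15 N at the handle.
- lever_grip (a point): Centre of the lever's handle, a round black cross bar 22 mm thick, 120 mm long, parallel to the press's x axis, 150 mm from the hinge. A steel shaft 12 mm wide in x runs from its middle to the hinge: grip or push the bar 25 to 50 mm to either side of this point. About 170 mm above the table at rest, 234 mm at the third notch. It turns with the lever.
- release (a joint): Travel of the release button: 0 = up, 0.012 m = fully down. It is the catch itself and jumps as the lever clicks past notches. 8 mm or more down frees the lever (about 5 N; fully down 6 N). It springs up when let go; let up early, it catches the lever at a lower notch; held down, the lever is home within 1.5 s.
- release_top (a point): Middle of the top of the black round release button, 32 mm across, 91 mm above the table when up, on the press's centre line 75 mm from the hinge towards the stop; it stands 13 mm above the steel collar round it and is pressed straight down.
- foot_mid (a point): Loose wooden speaker foot lying between pad and stop: two halves, each 40 wide (its x), 50 long (its y), 40 mm high, joined by two dowels. This point is at half height, midway across, on the inner face of the half nearer the jaw: the centre of the whole piece (40 x 100 x 40 mm) when closed. About 0.2 kg.
- foot_gap (a joint): Open gap between the two halves of the foot in m: 0.007 to 0.011 at the start, 0 = fully together. Dowel friction (4 N) keeps it closed after pressing.
- foam_top (a point): Middle of the top of the dark foam sheet just past the end stop of the press (another lies far behind, out of the work), 170 x 220 x 20 mm (long side along its y axis), fixed on the table, its top 20 mm above the table.
- tape_roll: Bystander: roll of masking tape, 100 mm across, 25 mm high; origin at the underside centre.
- wax: Bystander: round wax tin with dark lid, 67 mm across, 64 mm high; origin at the underside centre.
- sanding_block: Bystander: brown sanding block 63 x 105 x 34 mm; origin at the underside centre.

How it is judged:
By the outcome, as a careful person would: the job done as asked, in the order asked, and still so for the second after the job is handed in, with the robot touching nothing.
It also fails if it takes over 64 s, if anything falls off the work surface, if the arm or the gripper's body presses on something with over 40 N, if the wrist force passes 120 N, or if a joint passes its speed limit or range.

## Robot

A 6-joint arm with a two-finger parallel gripper is mounted at the origin on a cart in front of the work surface, level with it; the furniture and walls round the work are solid. World frame = base frame: x ahead of the robot, y to its left, z up, the work surface at z = 0. Lengths are in m, angles in rad, forces in N, time in s.
With the tool pointing down it reaches from about 0.3 to 0.775 m from the base axis. Payload 14.6 kg.
Tool frame: the origin (TCP) lies on the centre line of the jaws, within the pads' length; the fingertips stand 8 mm ahead of it and the grasp point (between the pads) lies 11 mm behind it; z points along the fingers, y is the line along which they close (so a half turn about z gives the same grasp; the last joint's range is limited). The gripper opens to 85 mm and grips with 20 to 120 N. Pads are 22 mm wide; open, the fingers measure 114 mm over their backs; the gripper's body (76 mm by 85 mm) begins 54 mm behind the grasp point. The pads swing forward as they close: fully open they stand 13 mm farther back than shut.
Start: joints at [1.223, 0.3, 1.521, -0, 1.321, -0.067], TCP at [0.152, 0.528, 0.202] pointing down, gripper open.
Joint ranges: [-3.03, 3.03], [-0.79, 2.21], [0.23, 2.52], [-1.04, 4.18], [0, 3.07], [-2.55, 2.55]. Speed limits (rad/s): [2.22, 2.22, 2.57, 3.14, 3.14, 3.14].

## Interface

Orientations are given as a 3x3 rotation matrix whose columns are the frame's x, y, z axes.
In Python, from bench import ctrl, vision gives the robot as it stands.
- The arm moves only by the shell command python3 -m jog 'ROWS' [FORCE]. ROWS is JSON, one flat list of numbers, 7 for each row, row after row: the turn, a rotation vector about the tool's x, y, z in degrees, then the shift along the tool's x, y, z in cm, then the opening, from 0 (shut) to 1 (fully open). A call has exactly 8 rows; each row shifts and turns the commanded pose from where the row before left it, along the tool's axes as they then stand; what a row does not reach is not made up. A row lasts 1/12 s, in which the tool goes at most 41.7 mm and 7.16 degrees, less where a joint would pass 70% of its speed; a pose out of reach is approached as far as the arm can. A call is refused whole if a number of a shift passes 4.17 or a number of a turn 7.16, either way. A call with a gripper value outside its range is refused whole. The fingers move at their own pace and stop on an object; FORCE is the grip in N (left out, the last holds). Time passes only in rows, so rows that do not move let the fingers close, or fill a call up. It gives the time, the measured TCP pose, the force, the opening and the grip force at its end, in the units of the state.
- ctrl.get_obs(): the state, without advancing time (a new reading comes with each control period).
- vision.grab_frame(name): name is "side" or "top"; returns the picture (480x640x3 uint8, red, green, blue); there is no depth.
- vision.calibration(name): a dict with "fx", "fy", "cx", "cy" (pixels), "R" (3x3) and "t" (3): a world point X has camera coordinates R X + t. Camera axes: x right, y down, z forward; pixel columns grow to the right and rows downward; lengths in m; the calibration is good to about 2 mm. A picture is of the moment at which its call begins. calibration takes no time and is no camera call.
- ctrl.sign_off(): hands the job in; it is judged then, once.
The state is a dict: "time": time; "q": joint angles; "joint_velocities": joint speeds; "tau": joint torques, N m; "ee_pos": TCP position; "tool_rot": TCP orientation; "force": force on the tool from outside, world axes, zero at the start; "torque": the same for the moment, N m; "gripper_width": finger opening in m; "finger_force": force on a finger pad.
Only numpy, scipy, OpenCV 4.12 (cv2) and the standard library are available. Lean on these libraries where they do the work, as an engineer would, in place of code of your own. Each camera call takes 0.05 s, during which the arm holds its last target. There are 200 camera calls.

## Working session

There is one attempt and no reset: what is moved stays moved. The work goes in short steps, Python scripts to look and compute and a shell command to move; the robot and the scene stay as the last step left them, time stands still between calls to the robot, and variables do not carry over. Pictures are saved under pics/ and viewed, at most 10 in all, crops included, and the job is handed in when it is done.

```bash
mkdir -p pics; python3 - <<'E'
from bench import ctrl, vision
import cv2,numpy as np
for n in ("side","top"):
    cv2.imwrite(f"pics/{n}0.png",cv2.cvtColor(vision.grab_frame(n),cv2.COLOR_RGB2BGR))
    c=vision.calibration(n); print(n,c, -np.array(c["R"]).T@np.array(c["t"]))
o=ctrl.get_obs(); print(o)
E
```

```text
side {'fx': 574.0252594872203, 'fy': 574.0252594872203, 'cx': 322.5803243756923, 'cy': 240.03727343713987, 'R': array([[ 0.85839365, -0.51279555,  0.01417952],
       [-0.30826213, -0.53771466, -0.78475309],
       [ 0.41004243,  0.66925606, -0.6196463 ]]), 't': array([-0.50905764,  0.26907548,  1.32239611])} [-0.02232088 -1.00137827  1.03779387]
top {'fx': 484.8683886659681, 'fy': 484.8683886659681, 'cx': 331.4373367453849, 'cy': 235.00664216243126, 'R': array([[-0.02500881, -0.9995648 , -0.01564536],
       [-0.9810687 ,  0.02754642, -0.19169088],
       [ 0.19203843,  0.01055521, -0.98133064]]), 't': array([0.02218551, 0.60494635, 1.22647396])} [ 0.35851863 -0.00743394  1.31988628]
{'time': 0.1, 'q': array([ 1.22340387e+00,  3.00439833e-01,  1.52152688e+00, -2.25567384e-05,
        1.32071762e+00, -6.66149686e-02]), 'joint_velocities': array([-0.00136374, -0.00082637, -0.00205766,  0.00034862, -0.00081346,
       -0.0018732 ]), 'tau': array([ 1.22812606e-03, -5.44379747e+01, -3.62378490e+01, -6.58056479e-05,
        2.97572995e-03,  4.58853060e-05]), 'ee_pos': array([0.15233824, 0.52822325, 0.20176142]), 'tool_rot': array([[-9.60841827e-01,  2.77097205e-01, -3.51109674e-04],
       [ 2.77097422e-01,  9.60841272e-01, -1.03390699e-03],
       [ 5.08679298e-05, -1.09071266e-03, -9.99999404e-01]]), 'force': array([-0.6149218 , -0.68099134, -0.338002  ]), 'torque': array([ 0.03674394, -0.00878765,  0.00636214]), 'finger_force': 0.0, 'gripper_width': 0.08588157313487974}
```

View pics/side0.png

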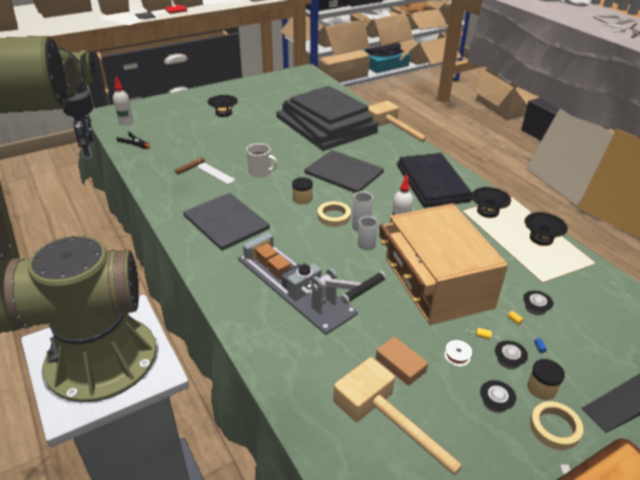

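View pics/top0.png

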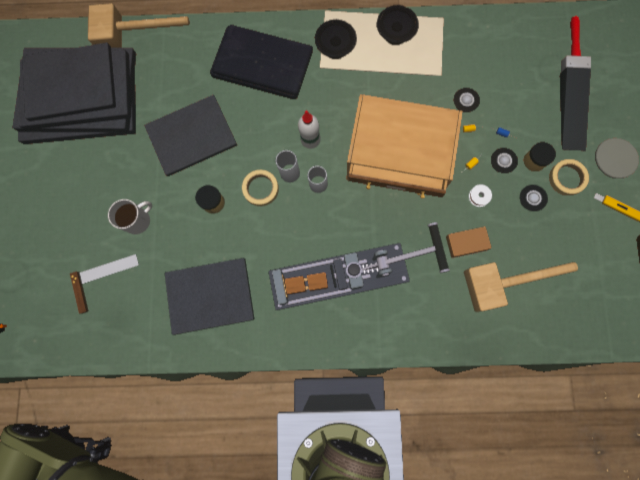

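The top view shows the press at about (340,277), with the lever bar at (438,247), the button at (353,269), the foot at (305,283) and the foam at (209,296). The sanding block at (469,242) is just past the handle. I'll enlarge the press.

```bash
python3 - <<'E'
import cv2
a=cv2.imread("pics/top0.png")[215:340,260:500]; cv2.imwrite("pics/topz.png",cv2.resize(a,(792,412),interpolation=cv2.INTER_CUBIC))
E
```

```text
(no output)
```

View pics/topz.png

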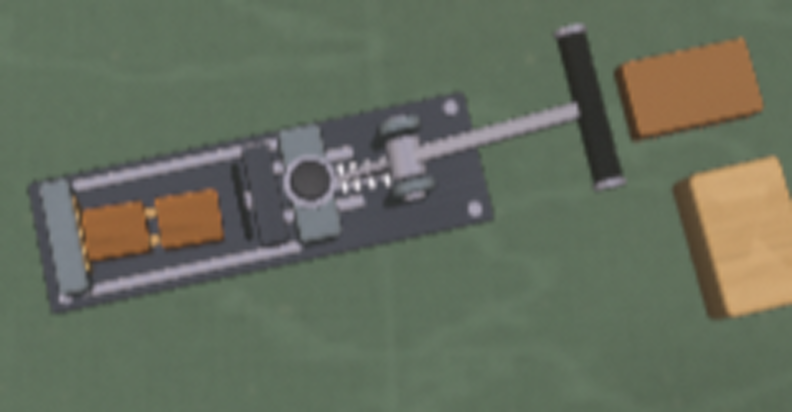

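The zoom (×3.3, offset 260,215) shows the plate corners at (28,182), (462,92), (494,217) and (55,312). The button is at (311,181), the bar ends at (570,32) and (609,183), and the foot spans (82,208) to (222,240).

```bash
cat >h.py <<'E'
import numpy as np
from bench import ctrl, vision
def ray(n,uv,z):
    c=vision.calibration(n);R=np.array(c["R"]);t=np.array(c["t"]);C=-R.T@t
    d=R.T@np.array([(uv[0]-c["cx"])/c["fx"],(uv[1]-c["cy"])/c["fy"],1]);return C+d*(z-C[2])/d[2]
def proj(n,X):
    c=vision.calibration(n);p=np.array(c["R"])@X+np.array(c["t"]);return np.array([c["fx"]*p[0]/p[2]+c["cx"],c["fy"]*p[1]/p[2]+c["cy"]])
E
cat >m.py <<'E'
from h import *
from scipy.optimize import least_squares
Z=lambda x,y:(260+(x+.5)/3.3-.5,215+(y+.5)/3.3-.5)
rest=[0,-.15*np.sin(1.05),.095+.15*np.cos(1.05)]
# press-frame points (x sign: +y toward stop(left=+world y); z up => x = y cross z)
M=[((.055,.3,.012),(28,182)),((.055,-.07,.012),(462,92)),((-.055,-.07,.012),(494,217)),((-.055,.3,.012),(55,312)),((0,.075,.091),(311,181)),
((.06,rest[1],rest[2]),(570,32)),((-.06,rest[1],rest[2]),(609,183))]
def W(p,q):
    c,s=np.cos(p[2]),np.sin(p[2]);return np.array([p[0]+c*q[0]-s*q[1],p[1]+s*q[0]+c*q[1],q[2]])
f=lambda p:np.concatenate([proj("top",W(p,q))-Z(*z) for q,z in M])
r=least_squares(f,[.3,-.1,0]);p=r.x;print("press",p,np.degrees(p[2]));print(r.fun.reshape(-1,2).round(1))
np.save("press.npy",p)
for n,q in dict(btn=(0,.075,.091),grip=rest,stop=(0,.259,.035),pad=(0,.133,.034)).items(): print(n,W(p,q).round(4),"sidepx",proj("side",W(p,q)).round(0),"top",proj("top",W(p,q)).round(0))
def L(w):
    c,s=np.cos(p[2]),np.sin(p[2]);d=np.array(w)-p[:2];return np.array([c*d[0]+s*d[1],-s*d[0]+c*d[1]])
for n,z in (("f1",(82,208)),("f2",(217,188)),("f3",(222,240)),("f4",(88,260)),("gapL",(147,230)),("gapR",(160,220))):
    w=ray("top",Z(*z),.052);print(n,w.round(4),L(w[:2]).round(4))
c=[ray("top",u,.02) for u in ((165,270),(246,259),(253,321),(172,333))]
print("foam",np.mean(c,0).round(4),np.array(c).round(3), L(np.mean(c,0)[:2]))
for u in((448,236),(488,228),(491,249),(454,257)): print("sand",ray("top",u,.034).round(3),L(ray("top",u,.034)[:2]).round(3))
E
python3 m.py
```

```text
press [ 0.52352267 -0.12272936  0.183452  ] 10.51102509195034
[[-0.5  0.1]
 [ 0.8 -0.8]
 [ 0.6  0.7]
 [-1.2  0.7]
 [-0.1 -0.7]
 [-0.2 -1.3]
 [ 0.5  1.2]]
btn [ 0.5098 -0.049   0.091 ] sidepx [305. 267.] top [354. 269.]
grip [ 0.5473 -0.2507  0.1696] sidepx [364. 286.] top [438. 247.]
stop [0.4763 0.1319 0.035 ] sidepx [262. 249.] top [285. 286.]
pad [0.4993 0.008  0.034 ] sidepx [291. 272.] top [332. 276.]
f1 [0.496  0.1322 0.052 ] [0.0195 0.2556]
f2 [0.5091 0.0245 0.052 ] [0.0127 0.1474]
f3 [0.4677 0.0215 0.052 ] [-0.0285  0.1519]
f4 [0.4548 0.1277 0.052 ] [-0.0219  0.2588]
gapL [0.4772 0.0807 0.052 ] [-0.0084  0.2085]
gapR [0.4849 0.0703 0.052 ] [-0.0028  0.1968]
foam [0.4575 0.3384 0.02  ] [[0.529 0.46  0.02 ]
 [0.553 0.24  0.02 ]
 [0.387 0.22  0.02 ]
 [0.361 0.434 0.02 ]] [0.01921852 0.46546131]
sand [ 0.599 -0.307  0.034] [ 0.04  -0.195]
sand [ 0.618 -0.416  0.034] [ 0.039 -0.306]
sand [ 0.56  -0.419  0.034] [-0.018 -0.298]
sand [ 0.541 -0.319  0.034] [-0.018 -0.196]
```

```bash
python3 -m jog '[0,0,-6.65,0,0,-1.5,1, 0,0,-6.65,0,0,-1.5,1, 0,0,-6.65,0,0,-1.5,1, 0,0,-6.65,0,0,-1.5,1, 0,0,0,-1,-4,0,1, 0,0,0,-1,-4,0,1, 0,0,0,-1,-4,0,1, 0,0,0,-1,-4,0,1]' 60
python3 -m jog '[0,0,0,-1,-4,0,1, 0,0,0,-1,-4,0,1, 0,0,0,-1,-4,0,1, 0,0,0,-1,-4,0,1, 0,0,0,-1,-4,0,1, 0,0,0,-1,-4,0,1, 0,0,0,-1,-4,0,1, 0,0,0,-1,-4,0,1]'
python3 -m jog '[0,0,0,-1,-4,0,1, 0,0,0,-1,-4,0,1, 0,0,0,-1,-4,0,1, 0,0,0,-1,-4,0,1, 0,0,0,-1,-4,0,1, 0,0,0,-1,-4,0,1, 0,0,0,-1,-4,0,1, 0,0,0,0,0,0,1]'
```

```text
time: 0.77
ee_pos: [0.221, 0.3766, 0.2618]
tool_rot: [[-0.983, -0.183, -0.0], [-0.183, 0.983, -0.001], [0.0, -0.001, -1.0]]
force: [1.1, -0.0, 1.5]
gripper_width: 0.0857
finger_force: 0.0
time: 1.43
ee_pos: [0.3581, 0.0764, 0.2624]
tool_rot: [[-0.983, -0.182, 0.0], [-0.182, 0.983, 0.0], [-0.001, 0.0, -1.0]]
force: [1.1, 1.7, 0.2]
gripper_width: 0.0853
finger_force: 0.0
time: 2.1
ee_pos: [0.4789, -0.1891, 0.2605]
tool_rot: [[-0.984, -0.179, -0.002], [-0.179, 0.984, 0.0], [0.002, 0.001, -1.0]]
force: [-1.3, -0.2, -0.3]
gripper_width: 0.0856
finger_force: 0.0
```

```bash
python3 -m jog '[0,0,0,-0.6,-2.4,0,1, 0,0,0,-0.6,-2.4,0,1, 0,0,0,-0.7,-2.5,0,1, 0,0,0,0,0,0,1, 0,0,0,0,0,1,1, 0,0,0,0,0,1,1, 0,0,0,0,0,1,1, 0,0,0,0,0,0,1]'
python3 - <<'E'
from h import *
import cv2
o=ctrl.get_obs();print(o["ee_pos"],o["q"])
a=vision.grab_frame("side")[210:360,240:440,::-1]; b=vision.grab_frame("top")[200:350,320:520,::-1]
cv2.imwrite("pics/a1.png",cv2.resize(np.hstack([a,b]),(800,300),interpolation=cv2.INTER_CUBIC))
E
```

```text
time: 2.77
ee_pos: [0.509, -0.2513, 0.2295]
tool_rot: [[-0.983, -0.183, -0.003], [-0.183, 0.983, 0.002], [0.003, 0.002, -1.0]]
force: [0.2, 0.7, -0.6]
gripper_width: 0.085
finger_force: 0.0
[ 0.50896493 -0.25131519  0.22953085] [-5.23184360e-01  3.22631581e-01  1.42777052e+00  8.85435040e-06
  1.39500394e+00 -2.27815739e+00]
```

View pics/a1.png

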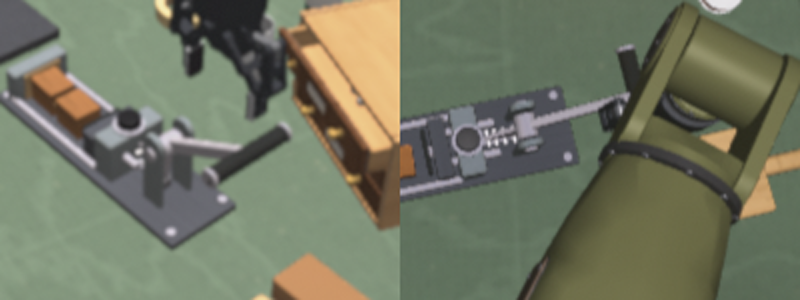

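Side crop: the fingers are above the bar, which runs (212,178) to (285,130), straddling it. Top crop: the far end of the bar shows at (625,60), with the hand over the near half. I'll go down and grip.

```bash
python3 -m jog '[0,0,0,-0.1,-0.6,1,1, 0,0,0,0,0,1.2,1, 0,0,0,0,0,1.2,1, 0,0,0,0,0,1.2,1, 0,0,0,0,0,1.2,1, 0,0,0,0,0,1.2,1, 0,0,0,0,0,0,1, 0,0,0,0,0,0,1]' 50
python3 -m jog '[0,0,0,0,0,0,0, 0,0,0,0,0,0,0, 0,0,0,0,0,0,0, 0,0,0,0,0,0,0, 0,0,0,0,0,0,0, 0,0,0,0,0,0,0, 0,0,0,0,0,0,0, 0,0,0,0,0,0,0]' 50
```

```text
time: 3.53
ee_pos: [0.5118, -0.2581, 0.1618]
tool_rot: [[-0.983, -0.183, -0.001], [-0.183, 0.983, 0.0], [0.001, 0.001, -1.0]]
force: [-0.1, -0.4, 1.0]
gripper_width: 0.0854
finger_force: 0.0
time: 4.2
ee_pos: [0.5119, -0.2582, 0.1623]
tool_rot: [[-0.983, -0.182, 0.0], [-0.182, 0.983, -0.0], [-0.0, -0.0, -1.0]]
force: [-0.4, -0.0, -0.2]
gripper_width: 0.0001
finger_force: 0.0
```

```bash
python3 - <<'E'
from h import *
import cv2
a=vision.grab_frame("side")[210:360,280:480,::-1]; b=vision.grab_frame("top")[200:350,320:520,::-1]
cv2.imwrite("pics/a2.png",cv2.resize(np.hstack([a,b]),(800,300),interpolation=cv2.INTER_CUBIC))
print(proj("side",ctrl.get_obs()["ee_pos"]), ctrl.get_obs()["force"])
E
```

```text
[352.25662065 295.98589876] [ 0.6327885   0.42842203 -0.77371611]
```

View pics/a2.png

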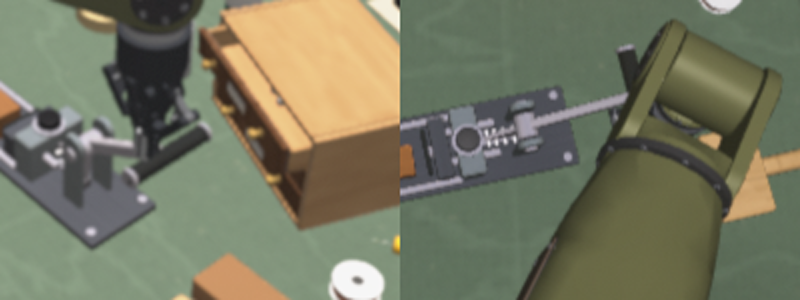

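```bash
python3 - <<'E'
from h import *
import cv2
f=vision.grab_frame("side")[:,:,::-1].copy()
p=np.load("press.npy");c,s=np.cos(p[2]),np.sin(p[2])
W=lambda q:np.array([p[0]+c*q[0]-s*q[1],p[1]+s*q[0]+c*q[1],q[2]])
a=cv2.resize(f[240:340,290:420],None,fx=6,fy=6,interpolation=cv2.INTER_CUBIC)
def dot(X,col):
    u=(proj("side",X)-[290,240]+.5)*6;cv2.circle(a,tuple(int(v) for v in u),3,col,-1)
for x in(-.06,-.036,0,.06):dot(W((x,-.1301,.1696)),(0,0,255))
e=ctrl.get_obs()["ee_pos"];dot(e,(0,255,0));dot(e-[0,0,.008],(0,255,255));dot(e+[0,0,.011],(255,0,0))
cv2.imwrite("pics/a3.png",a)
E
```

```text
(no output)
```

View pics/a3.png

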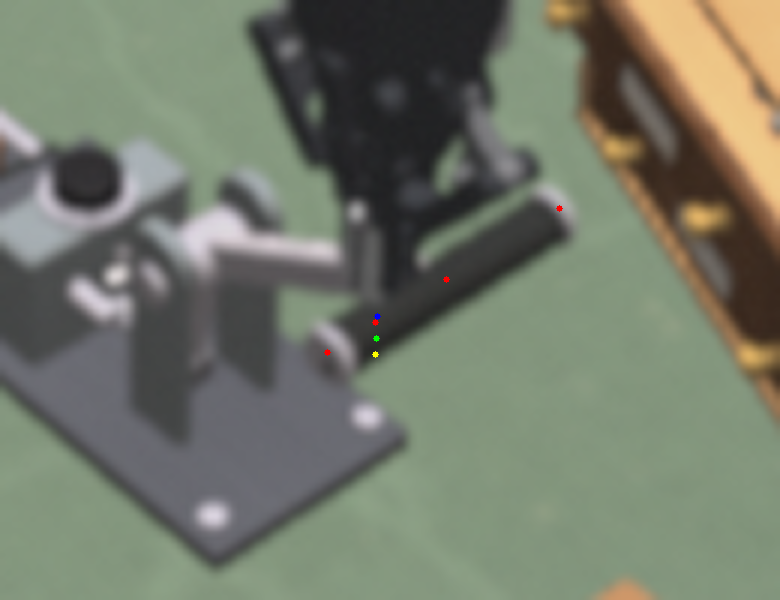

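Here the bar model points (red) sit on the bar, but the closed finger ends stop at the bar's upper edge, about (375,290). Either they are resting just above it or they are on its stop side, so I'll probe gently by contact.

```bash
python3 -m jog '[0,0,0,0,0,0.1,0, 0,0,0,0,0,0.1,0, 0,0,0,0,0,0.1,0, 0,0,0,0,0,0.1,0, 0,0,0,0,0,0,0, 0,0,0,0,0,0,0, 0,0,0,0,0,0,0, 0,0,0,0,0,0,0]'
python3 -m jog '[0,0,0,0,-0.1,0,0, 0,0,0,0,-0.1,0,0, 0,0,0,0,-0.1,0,0, 0,0,0,0,-0.1,0,0, 0,0,0,0,-0.1,0,0, 0,0,0,0,0,0,0, 0,0,0,0,0,0,0, 0,0,0,0,0,0,0]'
```

```text
time: 5.02
ee_pos: [0.512, -0.2582, 0.1583]
tool_rot: [[-0.983, -0.182, 0.0], [-0.182, 0.983, -0.0], [-0.0, -0.0, -1.0]]
force: [0.3, -0.5, 0.5]
gripper_width: -0.0002
finger_force: 0.0
time: 5.68
ee_pos: [0.5128, -0.2631, 0.1583]
tool_rot: [[-0.983, -0.182, -0.0], [-0.182, 0.983, 0.0], [0.0, 0.0, -1.0]]
force: [-0.2, 0.1, 0.2]
gripper_width: -0.0001
finger_force: 0.0
```

```bash
python3 -m jog '[0,0,0,0,0.1,-1,0, 0,0,0,0,0.1,-1,0, 0,0,0,0,0.1,-1,0, 0,0,0,0,0.1,-1,0, 0,0,0,0,0.1,-1,0, 0,0,0,0,0,-1,0, 0,0,0,0,0,0,0, 0,0,0,0,0,0,0]'
python3 - <<'E'
from h import *
import cv2
f=vision.grab_frame("side")[:,:,::-1].copy()
a=cv2.resize(f[220:320,290:420],None,fx=6,fy=6,interpolation=cv2.INTER_CUBIC)
def dot(X,col):
    u=(proj("side",X)-[290,220]+.5)*6;cv2.circle(a,tuple(int(v) for v in u),3,col,-1)
o=ctrl.get_obs();e=o["ee_pos"];print(e);dot(e,(0,255,0));dot(e-[0,0,.008],(0,255,255));dot(e+[0,0,.011],(255,0,0));dot(e+[0,0,.065],(0,0,255))
cv2.imwrite("pics/a4.png",a)
E
```

```text
time: 6.35
ee_pos: [0.5121, -0.2582, 0.2188]
tool_rot: [[-0.983, -0.182, 0.001], [-0.182, 0.983, -0.001], [-0.001, -0.001, -1.0]]
force: [-0.2, 0.1, 0.1]
gripper_width: 0.0003
finger_force: 0.0
[ 0.51185776 -0.25813382  0.21806991]
```

View pics/a4.png

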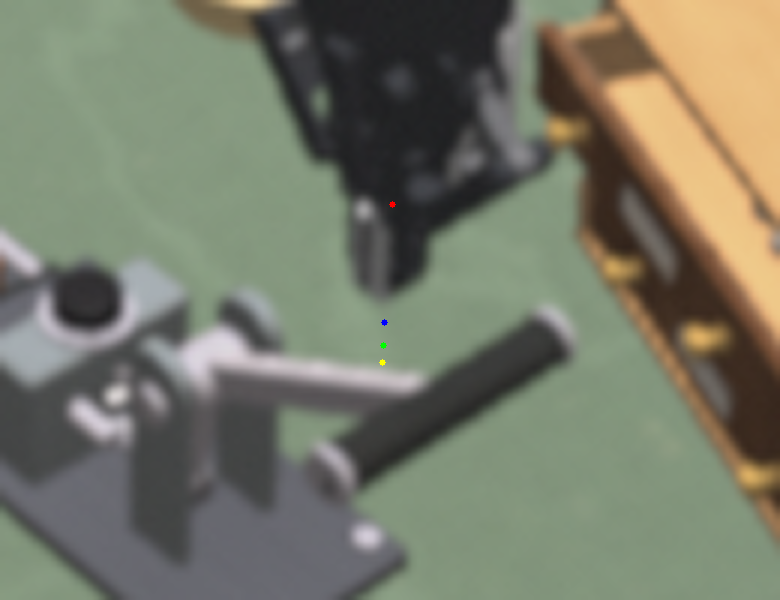

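The closed fingertips end near zoomed (385,295), while the reported pose puts them at (383,362). So the tips stand about 30 mm higher than stated. That explains the missed grip with no contact, and I'll confirm it by touching the top of the bar.

```bash
python3 -m jog '[0,0,0,0,0,1,0, 0,0,0,0,0,1,0, 0,0,0,0,0,1,0, 0,0,0,0,0,1,0, 0,0,0,0,0,1,0, 0,0,0,0,0,1,0, 0,0,0,0,0,0,0, 0,0,0,0,0,0,0]' | grep -E 'pos|force:'
python3 -m jog '[0,0,0,0,0,0.1,0, 0,0,0,0,0,0.1,0, 0,0,0,0,0,0.1,0, 0,0,0,0,0,0,0, 0,0,0,0,0,0,0, 0,0,0,0,0,0,0, 0,0,0,0,0,0,0, 0,0,0,0,0,0,0]'| grep -E 'pos|force:'
```

```text
ee_pos: [0.5118, -0.2581, 0.1577]
force: [-0.8, -0.3, 1.0]
finger_force: 0.0
ee_pos: [0.512, -0.2582, 0.1554]
force: [0.6, -0.7, -0.9]
finger_force: 0.0
```

```bash
python3 -m jog '[0,0,0,0,0,0.1,0, 0,0,0,0,0,0.1,0, 0,0,0,0,0,0.1,0, 0,0,0,0,0,0,0, 0,0,0,0,0,0,0, 0,0,0,0,0,0,0, 0,0,0,0,0,0,0, 0,0,0,0,0,0,0]' | grep -E 'pos|force:'
python3 -m jog '[0,0,0,0,0,0.1,0, 0,0,0,0,0,0.1,0, 0,0,0,0,0,0.1,0, 0,0,0,0,0,0,0, 0,0,0,0,0,0,0, 0,0,0,0,0,0,0, 0,0,0,0,0,0,0, 0,0,0,0,0,0,0]'| grep -E 'pos|force:'
python3 - <<'E'
from h import *
import cv2
b=vision.grab_frame("side");cv2.imwrite("pics/s5.png",b[:,:,::-1])
E
```

```text
ee_pos: [0.512, -0.2582, 0.1523]
force: [-0.1, 0.1, -0.9]
finger_force: 0.0
ee_pos: [0.5122, -0.2588, 0.1503]
force: [-2.1, -1.4, 8.3]
finger_force: 4.2
```

Contact came at TCP z ≈ 0.151 on the bar's top (0.181), so the tips are about 30 mm above the reported TCP. I'll lift, open, and go 30 mm deeper than first planned.

```bash
python3 -m jog '[0,0,0,0,0,-1.5,1, 0,0,0,0,0,-1.5,1, 0,0,0,0,0,0,1, 0,0,0,0,0,0,1, 0,0,0,0,0,0,1, 0,0,0,0,0,0,1, 0,0,0,0,0,0,1, 0,0,0,0,0,0.5,1]' 
python3 -m jog '[0,0,0,0,0,1,1, 0,0,0,0,0,1,1, 0,0,0,0,0,1,1, 0,0,0,0,0,1,1, 0,0,0,0,0,0.7,1, 0,0,0,0,0,0.7,1, 0,0,0,0,0,0,1, 0,0,0,0,0,0,1]' | grep -E 'pos|force:'
python3 -m jog '[0,0,0,0,0,0,0, 0,0,0,0,0,0,0, 0,0,0,0,0,0,0, 0,0,0,0,0,0,0, 0,0,0,0,0,0,0, 0,0,0,0,0,0,0, 0,0,0,0,0,0,0, 0,0,0,0,0,0,0]' 50
```

```text
time: 9.78
ee_pos: [0.5121, -0.2583, 0.1744]
tool_rot: [[-0.983, -0.182, 0.001], [-0.182, 0.983, -0.0], [-0.0, -0.0, -1.0]]
force: [0.4, 0.1, 0.3]
gripper_width: 0.0852
finger_force: 0.0
ee_pos: [0.5119, -0.2581, 0.1201]
force: [0.2, -0.6, -0.0]
finger_force: 0.0
time: 11.12
ee_pos: [0.512, -0.258, 0.1204]
tool_rot: [[-0.983, -0.182, -0.0], [-0.182, 0.983, 0.0], [-0.0, 0.0, -1.0]]
force: [-1.4, 2.3, 2.2]
gripper_width: 0.0205
finger_force: 48.8
```

Bar gripped (20.5 mm width). Now swing along the arc to about 0.70 rad.

```bash
python3 -m jog '[0,0,0,0,0.4,-0.63,0, 0,0,0,0,0.41,-0.63,0, 0,0,0,0,0.46,-0.59,0, 0,0,0,0,0.47,-0.58,0, 0,0,0,0,0.52,-0.54,0, 0,0,0,0,0.53,-0.53,0, 0,0,0,0,0.57,-0.49,0, 0,0,0,0,0.58,-0.48,0]' 70
python3 -m jog '[0,0,0,0,0.62,-0.43,0, 0,0,0,0,0.62,-0.42,0, 0,0,0,0,0.66,-0.36,0, 0,0,0,0,0.66,-0.36,0, 0,0,0,0,0.69,-0.29,0, 0,0,0,0,0.69,-0.29,0, 0,0,0,0,0,0,0, 0,0,0,0,0,0,0]' 70
```

```text
time: 11.78
ee_pos: [0.5055, -0.2233, 0.166]
tool_rot: [[-0.983, -0.181, 0.004], [-0.181, 0.983, -0.008], [-0.002, -0.009, -1.0]]
force: [7.8, -29.2, 8.2]
gripper_width: 0.0199
finger_force: 73.4
time: 12.45
ee_pos: [0.499, -0.1855, 0.1919]
tool_rot: [[-0.983, -0.181, 0.009], [-0.181, 0.983, -0.012], [-0.006, -0.013, -1.0]]
force: [-8.6, -28.1, 32.6]
gripper_width: 0.02
finger_force: 70.2
```

```bash
python3 -m jog '[0,0,0,0,0.2,-0.2,0, 0,0,0,0,0.2,-0.2,0, 0,0,0,0,0.2,-0.1,0, 0,0,0,0,0.2,-0.1,0, 0,0,0,0,0,0,0, 0,0,0,0,0,0,0, 0,0,0,0,0,0,0, 0,0,0,0,0,0,0]' 70
python3 - <<'E'
from h import *
import cv2
a=vision.grab_frame("side")[200:320,240:400,::-1]; b=vision.grab_frame("top")[210:330,260:420,::-1]
a,b=[cv2.resize(v,(400,300),interpolation=cv2.INTER_CUBIC) for v in(a,b)]
p=np.load("press.npy");c,s=np.cos(p[2]),np.sin(p[2])
W=lambda q:np.array([p[0]+c*q[0]-s*q[1],p[1]+s*q[0]+c*q[1],q[2]])
for k,col in((.66,(0,255,0)),(.72,(0,255,255)),(.88,(0,0,255))):
  for x in(-.06,.06):
    X=W((x,-.15*np.sin(1.05-k),.095+.15*np.cos(1.05-k)))
    for im,n,o in((a,"side",(240,200)),(b,"top",(260,210))): cv2.circle(im,tuple(int(v) for v in (proj(n,X)-o+.5)*2.5),2,col,-1)
cv2.imwrite("pics/a6.png",np.hstack([a,b]))
E
```

```text
time: 13.12
ee_pos: [0.4972, -0.1767, 0.1961]
tool_rot: [[-0.983, -0.181, 0.006], [-0.181, 0.983, -0.009], [-0.005, -0.01, -1.0]]
force: [-4.0, -21.7, 21.5]
gripper_width: 0.0199
finger_force: 68.6
```

View pics/a6.png

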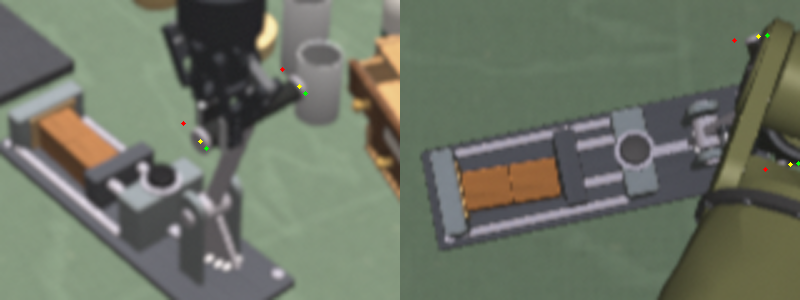

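Side crop: the bar ends at (203,140) and (298,85) match the 0.72 marks. Top crop: the foot's joint at (510,182) is closed to a line. I'll ease back, let go and lift.

```bash
python3 -m jog '[0,0,0,0,-0.3,0.1,0, 0,0,0,0,-0.3,0.1,0, 0,0,0,0,-0.2,0.1,0, 0,0,0,0,0,0,0, 0,0,0,0,0,0,1, 0,0,0,0,0,0,1, 0,0,0,0,0,0,1, 0,0,0,0,0,0,1]' 
python3 -m jog '[0,0,0,0,0,0,1, 0,0,0,0,0,0,1, 0,0,0,0,0,-2,1, 0,0,0,0,0,-2,1, 0,0,0,0,0,-2,1, 0,0,0,0,0,-1,0, 0,0,0,0,0,0,0, 0,0,0,0,0,0,0]' 
python3 - <<'E'
from h import *
import cv2
cv2.imwrite("pics/s7.png",vision.grab_frame("side")[:,:,::-1])
p=np.load("press.npy");d=ctrl.get_obs()["ee_pos"][:2]-p[:2];c,s=np.cos(p[2]),np.sin(p[2]);print("local",c*d[0]+s*d[1],-s*d[0]+c*d[1])
E
```

```text
time: 13.88
ee_pos: [0.4975, -0.1805, 0.1893]
tool_rot: [[-0.983, -0.183, -0.0], [-0.183, 0.983, 0.0], [0.0, 0.0, -1.0]]
force: [-0.5, 0.0, -0.1]
gripper_width: 0.0672
finger_force: 0.0
time: 14.55
ee_pos: [0.4975, -0.1806, 0.2589]
tool_rot: [[-0.983, -0.182, -0.0], [-0.182, 0.983, 0.0], [0.0, 0.0, -1.0]]
force: [-0.4, -0.1, -0.4]
gripper_width: 0.0518
finger_force: 0.0
local -0.03631585656521234 -0.05202679790259838
```

```bash
cat >lev.py <<'E'
from h import *
import cv2,sys
f=cv2.cvtColor(cv2.imread(sys.argv[1]),cv2.COLOR_BGR2GRAY).astype(float)
p=np.load("press.npy");c,s=np.cos(p[2]),np.sin(p[2])
W=lambda q:np.array([p[0]+c*q[0]-s*q[1],p[1]+s*q[0]+c*q[1],q[2]])
for k in np.arange(0,.96,.04 if len(sys.argv)<3 else .02):
    v=[]
    for x in np.r_[-.055:-.015:9j,.015:.055:9j]:
        u=proj("side",W((x,-.15*np.sin(1.05-k),.095+.15*np.cos(1.05-k))));v.append(f[int(u[1]+.5),int(u[0]+.5)])
    print(round(k,2),int(np.mean(v[:9])),int(np.mean(v[9:])),end=" | ")
E
python3 lev.py pics/s7.png 1; echo; python3 lev.py pics/side0.png
```

```text
0.0 151 144 | 0.02 150 145 | 0.04 149 146 | 0.06 146 146 | 0.08 146 147 | 0.1 147 147 | 0.12 148 148 | 0.14 148 148 | 0.16 149 149 | 0.18 150 150 | 0.2 150 151 | 0.22 151 152 | 0.24 150 152 | 0.26 150 151 | 0.28 150 151 | 0.3 150 150 | 0.32 148 150 | 0.34 146 149 | 0.36 148 148 | 0.38 149 148 | 0.4 148 149 | 0.42 138 148 | 0.44 132 141 | 0.46 124 136 | 0.48 116 132 | 0.5 108 130 | 0.52 99 129 | 0.54 95 125 | 0.56 88 110 | 0.58 61 69 | 0.6 53 49 | 0.62 65 51 | 0.64 71 57 | 0.66 79 60 | 0.68 82 62 | 0.7 96 76 | 0.72 123 115 | 0.74 145 142 | 0.76 148 149 | 0.78 148 144 | 0.8 147 137 | 0.82 148 121 | 0.84 149 110 | 0.86 149 103 | 0.88 149 94 | 0.9 150 86 | 0.92 149 72 | 0.94 148 57 | 
0.0 78 59 | 0.04 73 67 | 0.08 117 135 | 0.12 130 144 | 0.16 138 145 | 0.2 147 147 | 0.24 159 148 | 0.28 152 147 | 0.32 144 145 | 0.36 144 144 | 0.4 145 144 | 0.44 148 137 | 0.48 146 128 | 0.52 142 125 | 0.56 143 124 | 0.6 143 126 | 0.64 143 132 | 0.68 144 137 | 0.72 144 143 | 0.76 143 145 | 0.8 143 144 | 0.84 144 144 | 0.88 145 144 | 0.92 145 146 |
```

```bash
python3 -m jog '[0,0,0,-0.7,2.5,0,0, 0,0,0,-0.7,2.5,0,0, 0,0,0,-0.7,2.5,0,0, 0,0,0,-0.8,2.6,0,0, 0,0,0,-0.7,2.6,0,0, 0,0,0,0,0,0,0, 0,0,0,0,0,0,0, 0,0,0,0,0,0,0]'; python3 - <<'E'
from h import *
import cv2
cv2.imwrite("pics/s8.png",vision.grab_frame("side")[:,:,::-1])
p=np.load("press.npy");d=ctrl.get_obs()["ee_pos"][:2]-p[:2];c,s=np.cos(p[2]),np.sin(p[2]);print("local",c*d[0]+s*d[1],-s*d[0]+c*d[1])
E
python3 lev.py pics/s8.png 1
```

```text
time: 15.27
ee_pos: [0.5096, -0.0495, 0.2585]
tool_rot: [[-0.983, -0.183, -0.001], [-0.183, 0.983, 0.0], [0.001, 0.0, -1.0]]
force: [-0.6, 0.5, 0.5]
gripper_width: -0.0001
finger_force: 0.0
local -0.00040922259565899684 0.0742085275036183
0.0 153 146 | 0.02 152 146 | 0.04 150 147 | 0.06 148 148 | 0.08 148 149 | 0.1 149 149 | 0.12 149 149 | 0.14 150 150 | 0.16 151 151 | 0.18 152 152 | 0.2 152 153 | 0.22 152 154 | 0.24 152 154 | 0.26 153 153 | 0.28 151 153 | 0.3 152 152 | 0.32 150 151 | 0.34 148 151 | 0.36 150 150 | 0.38 151 150 | 0.4 149 150 | 0.42 140 149 | 0.44 133 143 | 0.46 125 138 | 0.48 117 134 | 0.5 109 132 | 0.52 99 130 | 0.54 96 127 | 0.56 89 111 | 0.58 61 70 | 0.6 54 49 | 0.62 65 52 | 0.64 72 57 | 0.66 80 60 | 0.68 82 62 | 0.7 97 77 | 0.72 124 116 | 0.74 147 144 | 0.76 149 151 | 0.78 149 150 | 0.8 149 151 | 0.82 150 151 | 0.84 150 149 | 0.86 150 149 | 0.88 151 150 | 0.9 152 151 | 0.92 151 152 | 0.94 150 152 |
```

The lever's dark band is centred near 0.64–0.65, so the third notch holds. Now the button.

```bash
python3 -m jog '[0,0,0,0,0,3,0, 0,0,0,0,0,3,0, 0,0,0,0,0,3,0, 0,0,0,0,0,3,0, 0,0,0,0,0,3,0, 0,0,0,0,0,3,0, 0,0,0,0,0,0.7,0, 0,0,0,0,0,0,0]' | grep -E 'pos|force:'
python3 -m jog '[0,0,0,0,0,0.2,0, 0,0,0,0,0,0.2,0, 0,0,0,0,0,0.2,0, 0,0,0,0,0,0.1,0, 0,0,0,0,0,0,0, 0,0,0,0,0,0,0, 0,0,0,0,0,0,0, 0,0,0,0,0,0,0]'| grep -E 'pos|force:'
```

```text
ee_pos: [0.5087, -0.0498, 0.0708]
force: [-0.7, 0.9, 0.3]
finger_force: 0.0
ee_pos: [0.5099, -0.0492, 0.0657]
force: [0.0, -0.2, 0.8]
finger_force: 0.0
```

```bash
python3 -m jog '[0,0,0,0,0,0.2,0, 0,0,0,0,0,0.2,0, 0,0,0,0,0,0.1,0, 0,0,0,0,0,0,0, 0,0,0,0,0,0,0, 0,0,0,0,0,0,0, 0,0,0,0,0,0,0, 0,0,0,0,0,0,0]' | grep -E 'pos|force:'
```

```text
ee_pos: [0.5099, -0.0492, 0.0606]
force: [-0.6, 0.5, 4.2]
finger_force: 1.9
```

```bash
python3 -m jog '[0,0,0,0,0,0.3,0, 0,0,0,0,0,0.3,0, 0,0,0,0,0,0.1,0, 0,0,0,0,0,0,0, 0,0,0,0,0,0,0, 0,0,0,0,0,0,0, 0,0,0,0,0,0,0, 0,0,0,0,0,0,0]' | grep -E 'pos|force:'
python3 - <<'E'
from h import *
import cv2
cv2.imwrite("pics/s9.png",vision.grab_frame("side")[:,:,::-1])
E
python3 lev.py pics/s9.png
```

```text
ee_pos: [0.5099, -0.0493, 0.0536]
force: [-0.1, -0.4, 4.2]
finger_force: 2.2
0.0 79 59 | 0.04 74 67 | 0.08 117 135 | 0.12 131 144 | 0.16 139 145 | 0.2 147 147 | 0.24 160 148 | 0.28 153 147 | 0.32 144 146 | 0.36 144 144 | 0.4 145 144 | 0.44 149 138 | 0.48 146 129 | 0.52 143 125 | 0.56 143 125 | 0.6 144 126 | 0.64 143 132 | 0.68 144 137 | 0.72 130 143 | 0.76 130 145 | 0.8 136 145 | 0.84 136 144 | 0.88 133 145 | 0.92 120 147 |
```

The lever is back at rest (same profile as in the first image). I'll hold a moment longer, then lift and turn 90° for the foot.

```bash
python3 -m jog '[0,0,0,0,0,0,0, 0,0,0,0,0,0,0, 0,0,0,0,0,0,0, 0,0,0,0,0,0,0, 0,0,0,0,0,0,0, 0,0,0,0,0,0,0, 0,0,0,0,0,0,0, 0,0,0,0,0,0,0]' | grep -E 'time|force:'
python3 -m jog '[0,0,0,0,0,-1,0, 0,0,0,0,0,-2,0, 0,0,0,0,0,-3,0, 0,0,0,0,0,-3,0.7, 0,0,7,0,0,-1,0.7, 0,0,7,0,0,0,0.7, 0,0,7,0,0,0,0.7, 0,0,7,0,0,0,0.7]' | grep -E 'pos|force:'
python3 -m jog '[0,0,7,0,0,0,0.7, 0,0,7,0,0,0,0.7, 0,0,7,0,0,0,0.7, 0,0,7,0,0,0,0.7, 0,0,7,0,0,0,0.7, 0,0,7,0,0,0,0.7, 0,0,7,0,0,0,0.7, 0,0,6,0,0,0,0.7]'
python3 - <<'E'
from h import *
import cv2
f=vision.grab_frame("top")
cv2.imwrite("pics/t10.png",f[:,:,::-1])
h=cv2.cvtColor(f,cv2.COLOR_RGB2HSV);m=cv2.inRange(h,(5,110,60),(22,255,255));m[:260]=0;m[305:]=0;m[:,:275]=0;m[:,345:]=0
cs=cv2.findContours(m,cv2.RETR_EXTERNAL,cv2.CHAIN_APPROX_NONE)[0]
p=np.load("press.npy");c,s=np.cos(p[2]),np.sin(p[2])
for k in cs:
    if cv2.contourArea(k)<30: continue
    w=np.array([ray("top",q[0],.052)[:2] for q in k],np.float32);r=cv2.minAreaRect(w*1000);d=np.array(r[0])/1000-p[:2]
    print(r,cv2.contourArea(k),"local",c*d[0]+s*d[1],-s*d[0]+c*d[1])
for z in((75,185),(245,150),(90,292),(300,245)):
    w=ray("top",(260+z[0]/3.3,215+z[1]/3.3),.02)[:2]-p[:2];print("rail",c*w[0]+s*w[1],-s*w[0]+c*w[1])
E
```

```text
time: 18.7
force: [0.4, -0.4, 4.9]
finger_force: 2.2
ee_pos: [0.5094, -0.0491, 0.154]
force: [-0.3, -0.8, -0.3]
finger_force: 0.0
time: 20.03
ee_pos: [0.5093, -0.0491, 0.1537]
tool_rot: [[-0.295, 0.956, -0.001], [0.956, 0.295, 0.0], [0.001, -0.001, -1.0]]
force: [0.0, -0.4, 0.8]
gripper_width: 0.0596
finger_force: 0.0
((481.28369140625, 82.5851058959961), (45.2185173034668, 101.90737915039062), 9.425432205200195) 552.5 local -0.00407576554377774 0.20957469091117542
rail 0.042109814320612914 0.25977084178533383
rail 0.04127203383294521 0.11789714484451248
rail -0.04558948111367006 0.26422276544025547
rail -0.04391749636468975 0.09048889139516914
```

The foot shows as one blob 102 mm long (closed), centre about (0.483, 0.083), yaw about 10°. I'll move over it and go down.

```bash
python3 -m jog '[0,0,7,0,0,0,0.7, 0,0,0,2.7,0,0,0.7, 0,0,0,2.7,-0.1,0,0.7, 0,0,0,2.7,-0.1,0,0.7, 0,0,0,2.7,-0.1,0,0.7, 0,0,0,2.7,0,0,0.7, 0,0,0,0,0,0,0.7, 0,0,0,0,0,0,0.7]'
python3 -m jog '[0,0,0,0,0,2,0.7, 0,0,0,0,0,2,0.7, 0,0,0,0,0,2,0.7, 0,0,0,0,0,2,0.7, 0,0,0,0,0,1,0.7, 0,0,0,0,0,1,0.7, 0,0,0,0,0,0,0.7, 0,0,0,0,0,0,0.7]'
python3 - <<'E'
from h import *
import cv2
f=[cv2.resize(vision.grab_frame(n)[o[1]:o[1]+90,o[0]:o[0]+120,::-1],(400,300),interpolation=cv2.INTER_CUBIC) for n,o in(("side",(220,200)),("top",(250,230)))]
cv2.imwrite("pics/a11.png",np.hstack(f))
E
```

```text
time: 20.75
ee_pos: [0.4818, 0.0838, 0.1537]
tool_rot: [[-0.187, 0.982, -0.0], [0.982, 0.187, -0.0], [0.0, -0.0, -1.0]]
force: [-0.2, 0.3, -0.4]
gripper_width: 0.0593
finger_force: 0.0
time: 21.42
ee_pos: [0.4825, 0.0827, 0.0538]
tool_rot: [[-0.182, 0.983, -0.0], [0.983, 0.182, -0.0], [-0.0, -0.0, -1.0]]
force: [1.4, -0.7, 0.4]
gripper_width: 0.0601
finger_force: 0.0
```

View pics/a11.png

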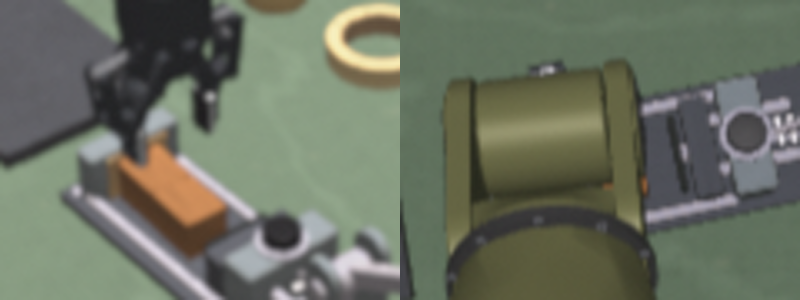

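Side crop: the fingers, with tips at (135,155) and (205,125), straddle the foot, whose top centre is at about (175,180). The foot is closed, with no gap to be seen. I'll go down and grip.

```bash
python3 -m jog '[0,0,0,0,0,1,0.7, 0,0,0,0,0,1,0.7, 0,0,0,0,0,1,0.7, 0,0,0,0,0,1,0.7, 0,0,0,0,0,1,0.7, 0,0,0,0,0,0.7,0.7, 0,0,0,0,0,0.5,0.7, 0,0,0,0,0,0,0.7]' | grep -E 'pos|force:'
python3 -m jog '[0,0,0,0,0,0,0.7, 0,0,0,0,0,0,0, 0,0,0,0,0,0,0, 0,0,0,0,0,0,0, 0,0,0,0,0,0,0, 0,0,0,0,0,0,0, 0,0,0,0,0,0,0, 0,0,0,0,0,0,0]' 40
```

```text
ee_pos: [0.4817, 0.0829, -0.0097]
force: [0.5, 0.3, 0.3]
finger_force: 0.0
time: 22.85
ee_pos: [0.4826, 0.083, -0.0078]
tool_rot: [[-0.182, 0.983, 0.001], [0.983, 0.182, 0.0], [-0.0, 0.001, -1.0]]
force: [-1.3, -0.2, 6.1]
gripper_width: 0.0394
finger_force: 40.7
```

```bash
python3 -m jog '[0,0,0,0,0,-0.5,0, 0,0,0,0,0,-1.5,0, 0,0,0,0,0,-2,0, 0,0,0,0,0,-2,0, 0,0,0,0,0,-2,0, 0,0,0,0,0,-1,0, 0,0,0,0,0,0,0, 0,0,0,0,0,0,0]' 
python3 -m jog '[0,0,0,1.5,0.2,0,0, 0,0,0,2.5,0.2,0,0, 0,0,0,2.5,0.2,0,0, 0,0,0,2.5,0.2,0,0, 0,0,0,2.5,0.2,0,0, 0,0,0,2.5,0.2,0,0, 0,0,0,2.5,0.2,0,0, 0,0,0,2.5,0.2,0,0]' | grep -E 'pos|force:'
python3 -m jog '[0,0,0,2.5,0.2,0,0, 0,0,0,2.5,0.2,0,0, 0,0,0,1.5,0.2,0,0, 0,0,2,0,0,0,0, 0,0,2,0,0,0,0, 0,0,0,0,0,0,0, 0,0,0,0,0,0,0, 0,0,0,0,0,0,0]'
```

```text
time: 23.52
ee_pos: [0.4821, 0.0829, 0.0812]
tool_rot: [[-0.182, 0.983, 0.0], [0.983, 0.182, 0.0], [-0.0, 0.0, -1.0]]
force: [-0.5, 0.4, -1.6]
gripper_width: 0.0394
finger_force: 40.5
ee_pos: [0.4623, 0.2736, 0.0797]
force: [0.9, -0.5, -2.5]
finger_force: 40.4
time: 24.85
ee_pos: [0.4573, 0.3373, 0.0809]
tool_rot: [[-0.114, 0.993, -0.001], [0.993, 0.114, -0.0], [-0.0, -0.001, -1.0]]
force: [0.2, 0.6, -2.2]
gripper_width: 0.0397
finger_force: 40.4
```

```bash
python3 -m jog '[0,0,0,0,0,1.5,0, 0,0,0,0,0,1.5,0, 0,0,0,0,0,1.5,0, 0,0,0,0,0,1.5,0, 0,0,0,0,0,1,0, 0,0,0,0,0,0.5,0, 0,0,0,0,0,0.3,0, 0,0,0,0,0,0,0]' | grep -E 'pos|force:'
python3 -m jog '[0,0,0,0,0,0.1,0, 0,0,0,0,0,0.1,0, 0,0,0,0,0,0,0, 0,0,0,0,0,0,0, 0,0,0,0,0,0,0, 0,0,0,0,0,0,0, 0,0,0,0,0,0,0, 0,0,0,0,0,0,0]'| grep -E 'pos|force:'
```

```text
ee_pos: [0.4574, 0.3376, 0.0033]
force: [-1.0, -0.6, -2.4]
finger_force: 40.4
ee_pos: [0.4574, 0.3377, 0.0015]
force: [-0.2, -0.3, -2.0]
finger_force: 40.4
```

```bash
python3 -m jog '[0,0,0,0,0,0.1,0, 0,0,0,0,0,0.1,0, 0,0,0,0,0,0,0, 0,0,0,0,0,0,0, 0,0,0,0,0,0,0, 0,0,0,0,0,0,0, 0,0,0,0,0,0,0, 0,0,0,0,0,0,0]'| grep -E 'pos|force:'
```

```text
ee_pos: [0.4574, 0.3378, 0.0002]
force: [-3.7, -2.4, 7.2]
finger_force: 41.9
```

Touchdown (7 N). I'll open, rise and retreat.

```bash
python3 -m jog '[0,0,0,0,0,-0.05,0, 0,0,0,0,0,0,0.7, 0,0,0,0,0,0,0.7, 0,0,0,0,0,0,0.7, 0,0,0,0,0,0,0.7, 0,0,0,0,0,0,0.7, 0,0,0,0,0,-0.5,0.7, 0,0,0,0,0,-1,0.7]'| grep -E 'pos|force:|width'
python3 -m jog '[0,0,0,0,0,-2,0.7, 0,0,0,0,0,-3,0.7, 0,0,0,0,0,-3,0.7, 0,0,0,0,0,-3,0.7, 0,0,0,0,0,-3,0.7, 0,0,0,2.5,-2,0,0.7, 0,0,0,2.5,-2,0,0.7, 0,0,0,2.5,-2,0,0.7]'| grep -E 'pos|force:|width'
python3 -m jog '[0,0,0,3,-2,0,0.7, 0,0,0,3,-2,0,0.7, 0,0,0,3,-2,0,0.7, 0,0,0,3,-2,0,0.7, 0,0,0,0,0,0,0.7, 0,0,0,0,0,0,0.7, 0,0,0,0,0,0,0.7, 0,0,0,0,0,0,0.7]'| grep -E 'pos|force:|time'
python3 - <<'E'
from h import *
import cv2
f=vision.grab_frame("top");cv2.imwrite("pics/t12.png",cv2.resize(f[150:350,100:500,::-1],(800,400)))
h=cv2.cvtColor(f,cv2.COLOR_RGB2HSV);m=cv2.inRange(h,(5,110,60),(22,255,255));m[:255]=0;m[335:]=0;m[:,:160]=0;m[:,260:]=0
for k in cv2.findContours(m,cv2.RETR_EXTERNAL,cv2.CHAIN_APPROX_NONE)[0]:
    if cv2.contourArea(k)>30: print(cv2.minAreaRect(np.array([ray("top",q[0],.06)[:2]*1000 for q in k],np.float32)))
cv2.imwrite("pics/s12.png",vision.grab_frame("side")[:,:,::-1])
E
python3 lev.py pics/s12.png | cut -c1-60
```

```text
ee_pos: [0.4568, 0.3373, 0.0146]
force: [-0.1, 0.1, -1.3]
gripper_width: 0.0597
finger_force: 0.0
ee_pos: [0.3886, 0.406, 0.1567]
force: [-0.1, 0.7, 0.0]
gripper_width: 0.06
finger_force: 0.0
time: 28.85
ee_pos: [0.2969, 0.5149, 0.1554]
force: [0.1, 0.1, -0.5]
finger_force: 0.0
((457.72808837890625, 334.74395751953125), (41.37187957763672, 101.5970458984375), 3.450615167617798)
0.0 78 59 | 0.04 73 66 | 0.08 116 135 | 0.12 130 144 | 0.16
```

View pics/t12.png

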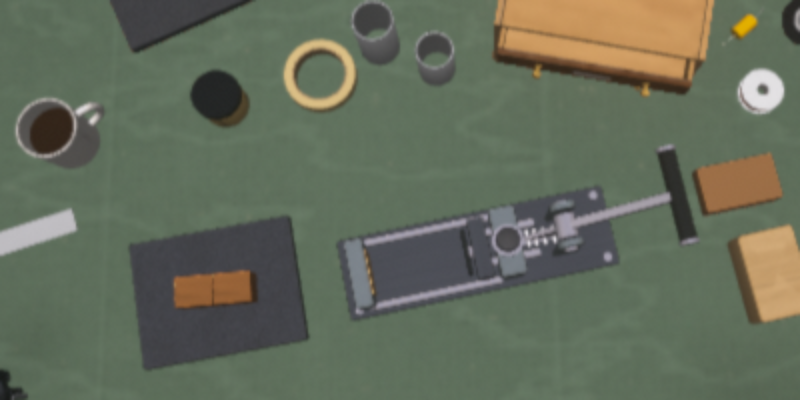

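The closed foot lies flat at zoomed (214,289), in the middle of the foam (about (218,293)). The lever is at rest, and the bystanders are where they were.

```bash
python3 -c "from bench import ctrl; print(ctrl.sign_off())"
```

```text
the job is handed in; nothing more can be done
None
```

The job is handed in: I pressed the foot closed at the third notch, held the button until the lever was back at rest, and set the closed foot flat about 4 mm from the middle of the foam at about 29 s, with the bystanders not moved.

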